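Take a cast puppet leg out of its mould and lay it against the stop board's fence

TASK

Bring the mould's ejector lever upright, and not well past it, so that the cast puppet leg rises part-way out of its cavity; then lift the leg out and, without dropping it, lay it flat on the stop board with its long straight back edge snug along the fence. Lay the lever all the way back down to its rest, let go of everything, and leave the other things on the bench where they are.

Things in the scene. Friction and masses are not known exactly. Their poses are not given: they have to be found in the camera images.
- mould: Aluminium open mould on a grey stand, fixed to the bench. Origin on the bench under the middle of its face; x away from the robot at yaw 0, y left, z up. The face (125 mm along the slope, 190 mm along y) is tilted 35 degrees about y: outward normal (-0.574, 0, 0.819), uphill direction (0.819, 0, 0.574) in this frame.
- mould_face (a point): Middle of the mould's face, over the calf of the leg (mould frame: 0, 0, 100 mm). The face reaches 75 mm downhill and 50 mm uphill of it. The leg-shaped cavity is 32 mm deep, 2 mm of play all round. Straight out of it is along the face normal. The leg starts flush with the face, too low to grip; the lever's ejector plate in the floor raises it.
- lever (a joint): Lever angle, rad. 0 = rest, leaning 0.70 from vertical to the mould's -x, on a stop; 0.70 = upright; end 1.30. Grows as the knob goes to +x; stays where left (3 N at the knob moves it). Past 0.18 it raises the leg 38 mm per rad along the face normal: upright = 20 mm, so the leg's upper 20 mm stands out to be gripped across its 36 mm width. Much past upright the leg may slide off.
- lever_hinge (a point): Hinge of the ejector lever, 50 mm above the bench at the mould's -y end (mould frame: 30, -150, 50 mm). The lever turns about the mould's y axis.
- lever_knob (a point): Centre of the black drum-shaped knob, 32 mm across and 28 mm wide between its flat ends, which face the mould's +y and -y, at the end of the 12 mm thick steel lever, 120 mm from the hinge. Room for a finger beside both flat ends.
- leg: Cream cast-resin puppet leg with boot, 148 mm long, 32 thick, 0.15 to 0.31 kg. Origin in its flat lower face (down in the cavity); z thickness, y towards the boot. Calf: x -18 to 18, y -50 to 70 mm. Toe: x -48 to -18, y 34 to 70. Knee tongue 16 wide, 20 thick, y -78 to -50. Straight back edge: x = +18. Mass centre x -5, y 12. In the mould x points uphill, y along its y, z along the face normal.
- leg_knee_corner (a point): Point on the leg's lower back edge near the knee: leg frame (18, -45, 0) mm.
- leg_heel_corner (a point): Point on the leg's lower back edge near the heel: leg frame (18, 65, 0) mm.
- stop_board: Plywood board lying on the bench and fixed, 180 mm (x) by 240 mm (y), top 18 mm above the bench, with a dark wooden fence along its far (+x) edge, 30 mm wide, 240 mm long, standing 18 mm above the board. Origin on the bench under its middle; x points towards the fence, y along it, z up.
- fence_foot (a point): Middle of the fence's foot line on the board: where the fence's robot-side face meets the board's top (board frame: 60, 0, 18 mm). The fence face looks to the board's -x.
- glue: Bystander: glue bottle, 52 mm across, 130 mm tall; origin under its middle. Leave alone.
- paint_jar: Bystander: jar, 56 mm across, 65 mm tall; origin under its middle. Leave alone.
- varnish_can: Bystander: can, 70 mm across, 90 mm tall; origin under its middle. Leave alone.
- screwdriver: Bystander: red-handled screwdriver, about 200 mm long, lying across in front of the robot; origin under its middle. Leave alone.
- spool: Bystander: wooden thread spool, 44 mm across, 50 mm tall; origin under its middle. Leave alone.
Things that resemble listed ones, but are neither listed nor needed, are in the scene too. What is shaped like the leg but purple is not meant.

How it is judged (in metres and radians):
On the way, in this order (a step that is already met when the one before it is completed fails the run):
1. the lever stands upright (within about 8 degrees) (value of joint lever between 0.56 and 0.84 rad), for 0.2 s.
2. the leg is lifted clear out of its cavity in the fingers (z of leg in the frame of mould above 0.12 m and contact force between the fingers and leg above 1 N), for 0.1 s.
At the end, for the whole second after the job is handed in: The leg lies flat on the stop board (within 4 mm of its top, upper face up), at rest, both ends of its straight back edge within 4 mm of the fence and within the fence's length; the lever is back at rest (under 0.1 rad) (x of leg_knee_corner in the frame of fence_foot between -0.004 and 0.004 m and x of leg_heel_corner in the frame of fence_foot between -0.004 and 0.004 m and y of leg_knee_corner in the frame of fence_foot above -0.12 m and y of leg_heel_corner in the frame of fence_foot below 0.12 m and z of leg in the frame of fence_foot between -0.004 and 0.004 m and angle between leg's own z axis and vertical below 0.06 rad and linear speed of leg below 0.01 m/s and value of joint lever below 0.1 rad); the robot touches nothing.
It fails at once if the lever is pushed well past upright (more than 0.3 rad) (value of joint lever above 1 rad).
It fails at once if the leg is dropped or thrown (over 0.6 m/s out of the fingers) (linear speed of leg above 0.6 m/s and contact force between the fingers and leg below 0.1 N).
It fails at once if another thing on the bench is moved by more than 30 mm (distance of any of glue, paint_jar, varnish_can, screwdriver, spool from where it was at the start of the episode above 0.03 m).
It also fails if it takes over 72 s, if anything falls off the work surface, if the arm or the gripper's body presses on something with over 40 N, if the wrist force passes 120 N, or if a joint passes its speed limit or range.

ROBOT

A 6-joint arm with a two-finger parallel gripper is mounted at the origin on the work surface. World frame = base frame: x ahead of the robot, y to its left, z up, the work surface at z = 0. Lengths are in m, angles in degrees, forces in N, time in s.
With the tool pointing down it reaches from about 0.3 to 0.75 m from the base axis. Payload 8.5 kg.
Tool frame: the origin (TCP) lies midway between the tips of the shut fingers; the grasp point (between the pads) lies 19 mm behind it; z points along the fingers, y is the line along which they close (so a half turn about z gives the same grasp; the last joint's range is limited). The gripper opens to 85 mm and grips with 20 to 120 N. Pads are 22 mm wide; open, the fingers measure 114 mm over their backs; the gripper's body (76 mm by 85 mm) begins 54 mm behind the grasp point. The pads swing forward as they close: fully open they stand 13 mm farther back than shut.
Start: joints at [54.815, 21.807, 74.336, -0, 83.858, -12.336], TCP at [0.214, 0.507, 0.231] pointing down, gripper open.
Joint ranges: [-178.18, 178.18], [-50.72, 133.34], [12.68, 142.11], [-81.47, 261.47], [9.98, 163.14], [-165.26, 165.26]. Speed limits (degrees/s): [136.94, 136.94, 180, 180, 180, 180].

INTERFACE

Orientations are given as a 3x3 rotation matrix whose columns are the frame's x, y, z axes.
In Python, from rig import observe, optics, order, spotter gives the robot as it stands.
- The arm moves only by the tool move_arm, never from a script. Its argument "series" is text: rows parted by semicolons, each of 5 numbers parted by spaces: the shift along the tool's x, y, z in cm, then the turn about the tool's z in degrees, then the opening, from -1 (shut) to 1 (fully open). A call has 1 to 8 rows; each row is the pose to reach, as a shift and turn from the pose commanded when the call began, along the tool's axes at that moment; what a row does not reach only later rows make up. A row lasts 1/8 s, in which the tool goes at most 62.5 mm and 10.7 degrees, less where a joint would pass 70% of its speed; a pose out of reach is approached as far as the arm can. A call with a gripper value outside its range is refused whole. The fingers move at their own pace and stop on an object; "force" is the grip in N (left out, the last holds). Time passes only in rows, so rows that repeat a pose let the fingers close. It gives the time, the measured TCP pose, the force, the opening and the grip force at its end, in the units of the state.
- observe(): the state, without advancing time (a new reading comes with each control period).
- optics.get_image(name): name is "scene" or "top"; returns a dict with "pixels" (384x512x3 uint8, blue, green, red), "camera_matrix" (3x3 intrinsics, pixels), "rvec" (rotation vector, rad) and "tvec" (3), from world to camera coordinates, as OpenCV has them. Camera axes: x right, y down, z forward; pixel columns grow to the right and rows downward; lengths in m; the calibration is good to about 2 mm. A picture is of the moment at which its call begins. There is no depth.
- order.close_job(): hands the job in; it is judged then, once.
Trained networks look in the newest picture that a camera, given by its name, has taken for a name from the list of things; names that differ only in an ending like _2 or _b are one class to them, and where a whole thing is asked for, a point or a joint stands for the part that bears it (a point fixed in the world has none). Each returns a list of dicts, best first, with "score" (0 to 1); they miss things now and then, are a little off and sometimes report something else, mostly with a low value. They report only what shows in the picture. A call takes as long as a camera call. They do not tell look-alikes from the thing itself.
- spotter.find_in(thing, camera): "point" ([x, y, z] in m, in world coordinates, good to about 4 mm: the middle of the surface that is visible of it).
- spotter.cut_out(thing, camera): "pixels" (384x512 bool, what is visible of it).
- spotter.mark_of(thing, camera): "point" ([x, y, z] in m, in world coordinates, good to about 4 mm: a listed point, or the origin of a listed thing).
The state is a dict: "time_s": time; "q": joint angles; "qvel": joint speeds; "joint_efforts": joint torques, N m; "position": TCP position; "tool_rot": TCP orientation; "ft_force": force on the tool from outside, world axes, zero at the start; "wrist_torque": the same for the moment, N m; "grip_width": finger opening in m; "gripper_force": force on a finger pad.
Only numpy, scipy, OpenCV 4.12 (cv2) and the standard library are available. Lean on these libraries where they do the work, as an engineer would, in place of code of your own. Each camera call takes 0.05 s, during which the arm holds its last target. There are 200 camera calls.

## Working session

There is one attempt and no reset: what is moved stays moved. The work goes in short steps, Python scripts to look and compute and a tool call to move; the robot and the scene stay as the last step left them, time stands still between calls to the robot, and variables do not carry over. Pictures are saved under pics/ and viewed, at most 10 in all, crops included, and the job is handed in when it is done.

Besides the shell and the picture viewer there is one more tool, called after "Request:" as name(argument=value, ...), one argument or row to a line, values as JSON. move_arm: Moves the arm, as the interface text tells. Its arguments: {"type":"object","properties":{"series":{"type":"string"},"force":{"type":"number"}},"required":["series"]}

```bash
ls; mkdir -p pics; cat > look.py <<'E'
import numpy as np, cv2
from rig import observe, optics, order, spotter
E
python3 - <<'E'
from look import *
for c in ("scene","top"):
    im=optics.get_image(c); cv2.imwrite(f"pics/{c}0.png",im["pixels"])
    R=cv2.Rodrigues(np.array(im["rvec"]))[0]; print(c,"cam pos",-R.T@np.array(im["tvec"]).ravel(), np.array(im["camera_matrix"]).round(1).tolist())
    for t in ["mould","mould_face","lever_hinge","lever_knob","leg","leg_knee_corner","leg_heel_corner","stop_board","fence_foot","glue","paint_jar","varnish_can","screwdriver","spool"]:
        print(t,[(np.round(d["point"],3).tolist(),round(d["score"],2)) for d in spotter.mark_of(t,c)])
s=observe(); print(s["time_s"],s["position"],s["tool_rot"],s["ft_force"])
E
```

```text
pics
scene cam pos [1.25078407 0.4558438  1.16181919] [[403.8, 0.0, 255.4], [0.0, 403.8, 186.5], [0.0, 0.0, 1.0]]
mould [([0.595, 0.192, -0.001], 0.81)]
mould_face [([0.598, 0.192, 0.097], 0.82)]
lever_hinge [([0.624, 0.041, 0.048], 0.8)]
lever_knob [([0.552, 0.039, 0.149], 0.6)]
leg [([0.395, 0.19, 0.031], 0.91), ([0.235, 0.438, 0.032], 0.91), ([0.563, -0.234, 0.002], 0.71), ([0.29, -0.189, 0.034], 0.66), ([0.612, 0.188, 0.072], 0.63)]
leg_knee_corner [([0.398, 0.237, 0.035], 0.83), ([0.332, -0.213, 0.033], 0.77), ([0.209, 0.402, 0.032], 0.71), ([0.629, 0.144, 0.084], 0.63)]
leg_heel_corner [([0.225, -0.194, 0.032], 0.94), ([0.429, 0.128, 0.034], 0.81), ([0.627, 0.256, 0.08], 0.59), ([0.234, 0.507, 0.033], 0.57)]
stop_board [([0.561, -0.233, -0.0], 0.64)]
fence_foot [([0.623, -0.223, 0.021], 0.8)]
glue [([0.712, -0.011, -0.0], 0.61), ([0.563, -0.236, 0.002], 0.51), ([0.626, 0.259, 0.079], 0.25)]
paint_jar [([0.754, 0.116, 0.001], 0.64)]
varnish_can []
screwdriver [([0.378, -0.027, -0.0], 0.63)]
spool [([0.806, -0.02, 0.002], 0.7)]
top cam pos [0.28062637 0.00477837 1.30908651] [[393
[... 617 characters left out ...]
, 0.083], 0.97), ([0.427, 0.128, 0.032], 0.75), ([0.236, 0.511, 0.033], 0.7), ([0.222, -0.196, 0.033], 0.66), ([0.775, -0.13, -0.003], 0.59)]
stop_board [([0.565, -0.234, -0.004], 0.92)]
fence_foot [([0.621, -0.22, 0.018], 0.95), ([0.632, 0.045, 0.051], 0.71)]
glue [([0.711, -0.018, 0.004], 0.66)]
paint_jar [([0.758, 0.116, 0.001], 0.53)]
varnish_can [([0.777, -0.13, -0.005], 0.93)]
screwdriver [([0.377, -0.029, -0.002], 0.84)]
spool [([0.81, -0.015, -0.001], 0.5)]
1.5 [0.21355387 0.50683627 0.23130934] [[-9.21523028e-01  3.88323716e-01 -3.21559624e-05]
 [ 3.88323717e-01  9.21523028e-01 -2.06984607e-05]
 [ 2.15947566e-05 -3.15610310e-05 -9.99999999e-01]] [-0.44800695 -0.12129898 -0.27696674]
```

View pics/scene0.png

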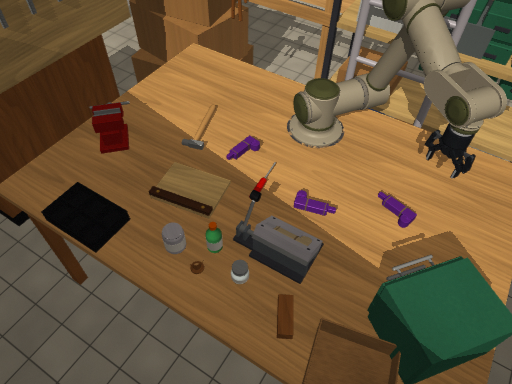

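View pics/top0.png

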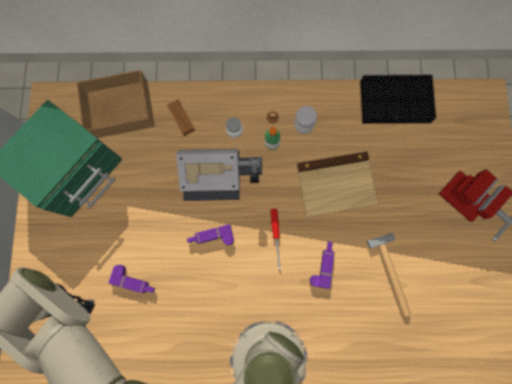

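The scene shows the cream leg in the mould, at about (213,172) in the top picture and (285,243) in the scene one. The purple look-alikes are at (212,235), (130,282) and (325,268) in the top view. Only the cream leg, flush in the mould, fits the description. I'll fit the board and mould poses and confirm them in a crop.

```bash
cat >> look.py <<'E'
from scipy.optimize import minimize
ims={}
def snap(c): ims[c]=optics.get_image(c); return ims[c]
def proj(c,P):
    i=ims[c]; return cv2.projectPoints(np.float64(P).reshape(-1,3),np.array(i["rvec"]),np.array(i["tvec"]),np.array(i["camera_matrix"]),None)[0].reshape(-1,2)
def put(p,P,z0=0):
    x,y,a=p; c,s=np.cos(a),np.sin(a); P=np.float64(P).reshape(-1,3)
    return P@np.array([[c,s,0],[-s,c,0],[0,0,1]])+[x,y,z0]
def box(x0,x1,y0,y1,z0,z1): return np.array([[x,y,z] for x in(x0,x1) for y in(y0,y1) for z in(z0,z1)])
def hull(c,P,S=8):
    m=np.zeros((384*S,512*S),np.uint8); h=cv2.convexHull(np.float32(proj(c,P)))
    cv2.fillConvexPoly(m,np.int32((h+.5)*S),1)
    return cv2.resize(m.astype(np.float32),(512,384),interpolation=cv2.INTER_AREA)
E
cat > fit.py <<'E'
from look import *
U=np.array([.819,0,.574])
face=np.array([[0,0,.1]+U*u+[0,v,0] for u,v in((-.075,-.095),(-.075,.095),(.05,.095),(.05,-.095))])
brd=box(-.09,.09,-.12,.12,0,.018); fen=box(.06,.09,-.12,.12,.018,.036)
M={}
for c in("scene","top"):
    snap(c); 
    for d in spotter.cut_out("stop_board",c):
        m=d["pixels"]; ys,xs=np.nonzero(m); print(c,d["score"],m.sum(),xs.mean(),ys.mean())
    e=proj(c,[.563,-.234,.018])[0]
    M[c]=min(spotter.cut_out("stop_board",c),key=lambda d:np.hypot(*(np.array([np.nonzero(d["pixels"])[1].mean(),np.nonzero(d["pixels"])[0].mean()])-e)))["pixels"].astype(np.float32)
def cost(p,cs):
    t=0
    for c in cs:
        h=np.maximum(hull(c,put(p,brd)),hull(c,put(p,fen))); t+=np.abs(h-M[c]).sum()/M[c].sum()
    return t
for cs in(("scene",),("top",),("scene","top")):
    r=minimize(cost,[.563,-.234,.2],args=(cs,),method="Nelder-Mead",options=dict(initial_simplex=[[.563,-.234,.2],[.57,-.234,.2],[.563,-.226,.2],[.563,-.234,.26]],xatol=1e-4,fatol=1e-4)); print(cs,r.x,r.fun)
bp=r.x; mp=(.597,.1925,.01)
S=6; out=[]
for c,ctr in(("top",(270,180)),("scene",(232,225))):
    pass
def crop(c,x0,y0,w,h,S):
    im=cv2.resize(ims[c]["pixels"][y0:y0+h,x0:x0+w],None,fx=S,fy=S,interpolation=cv2.INTER_CUBIC)
    def dr(P,col): cv2.polylines(im,[np.int32((proj(c,P)+.5-[x0,y0])*S)],True,col,1)
    dr(put(mp,face),(0,255,255)); 
    o=put(bp,[[-.09,-.12,.018],[-.09,.12,.018],[.06,.12,.018],[.06,-.12,.018]]); dr(o,(0,0,255))
    for P in ([.03,-.15,.05],[.03-.12*np.sin(.7),-.15,.05+.12*np.cos(.7)]): cv2.circle(im,tuple(np.int32((proj(c,put(mp,[P]))[0]+.5-[x0,y0])*S)),4,(255,0,255),1)
    return im
A=crop("top",170,140,210,80,3.8); B=crop("scene",145,155,190,130,3)
w=798; o=np.zeros((A.shape[0]+B.shape[0],800,3),np.uint8); o[:A.shape[0],:A.shape[1]]=A; o[A.shape[0]:,:B.shape[1]]=B
o=o[:700]; print(o.shape)
o=cv2.resize(o,None,fx=min(1,600/o.shape[0]),fy=min(1,600/o.shape[0]),interpolation=cv2.INTER_AREA); cv2.imwrite("pics/fit1.png",o)
E
python3 fit.py
```

```text
scene 0.58 2717 190.5196908354803 189.52999631947
top 0.7 3924 335.9243119266055 183.37028542303773
('scene',) [ 0.56330888 -0.22744949  0.16406276] 0.026741350069642067
('top',) [ 0.56301647 -0.2314605   0.16271588] 0.020001115277409554
('scene', 'top') [ 0.56304269 -0.23001164  0.1593346 ] 0.05931326001882553
(694, 800, 3)
```

View pics/fit1.png

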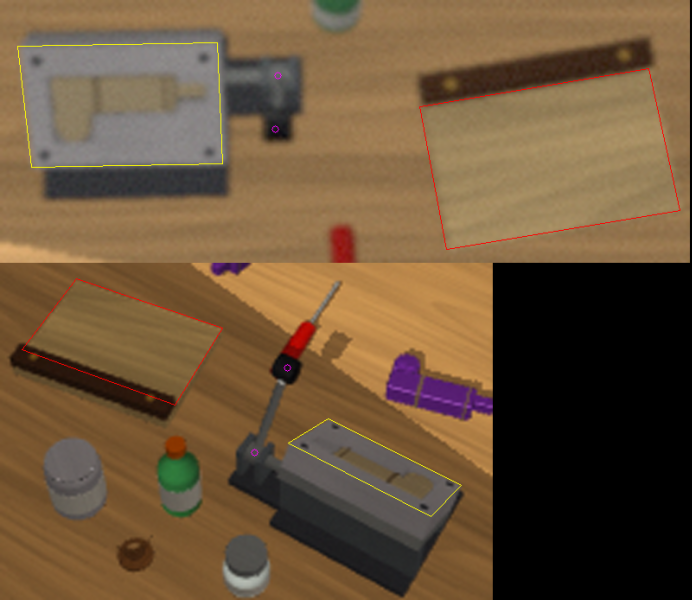

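The crop confirms the cream leg flush in the mould, with its boot to +y, and the lever knob at about (275,128) in the crop. The board fit lies well on the board's edges. I'll refine the mould pose from the leg's mask.

```bash
cat > fitm.py <<'E'
from look import *
L=np.array([[18,-50],[18,70],[-48,70],[-48,34],[-18,34],[-18,-50]])/1e3
T=np.array([[8,-78],[8,-50],[-8,-50],[-8,-78]])/1e3
U=np.array([.819,0,.574]);N=np.array([-.574,0,.819])
def leg3(P,h): return np.array([[0,0,.1]+U*x+[0,y,0]+N*h for x,y in P])
def mask(c,p,S=8):
    m=np.zeros((384*S,512*S),np.uint8)
    for P,h in((L,0),(T,-.006)): cv2.fillPoly(m,[np.int32((proj(c,put(p,leg3(P,h)))+.5)*S)],1)
    return cv2.resize(m.astype(np.float32),(512,384),interpolation=cv2.INTER_AREA)
M={}
for c in("scene","top"):
    snap(c); e=proj(c,[.597,.19,.1])[0]
    ms=[d["pixels"] for d in spotter.cut_out("leg",c)]
    M[c]=min(ms,key=lambda m:np.hypot(*(np.argwhere(m).mean(0)[::-1]-e))).astype(np.float32); print(c,M[c].sum(),e,np.argwhere(M[c]).mean(0)[::-1])
cost=lambda p,cs:sum(np.abs(mask(c,p)-M[c]).sum()/M[c].sum() for c in cs)
for cs in(("scene",),("top",),("scene","top")):
    r=minimize(cost,[.597,.1925,.01],args=(cs,),method="Nelder-Mead",options=dict(initial_simplex=[[.597,.1925,.01],[.602,.1925,.01],[.597,.1985,.01],[.597,.1925,.05]],xatol=1e-4,fatol=1e-4)); print(cs,r.x.round(4),round(r.fun,3))
p=r.x
print("knob,hinge",put(p,[[.03-.12*np.sin(.7),-.15,.05+.12*np.cos(.7)],[.03,-.15,.05]]).round(4))
for c in M: print(c,[np.round(d["point"],4) for d in spotter.find_in("lever_knob",c)],[np.round(d["point"],4) for d in spotter.mark_of("lever_knob",c)],[np.round(d["point"],4) for d in spotter.mark_of("lever_hinge",c)])
E
python3 fitm.py
```

```text
scene 224.0 [287.51276817 233.02790978] [295.95089286 236.64732143]
top 531.0 [207.2088451 168.1435819] [202.77966102 169.56685499]
('scene',) [0.5986 0.1955 0.0515] 0.269
('top',) [ 0.5976  0.1913 -0.008 ] 0.097
('scene', 'top') [0.598  0.1925 0.013 ] 0.422
knob,hinge [[0.5527 0.0419 0.1418]
 [0.63   0.0429 0.05  ]]
scene [array([0.5754, 0.0398, 0.1247])] [array([0.5504, 0.0386, 0.1477]), array([ 0.8044, -0.0216,  0.0055])] [array([0.6263, 0.0391, 0.0527]), array([ 0.7117, -0.0115, -0.0026])]
top [array([0.5611, 0.0424, 0.1558]), array([ 0.7638, -0.1229,  0.0844]), array([0.5928, 0.2062, 0.0954])] [array([0.553 , 0.0431, 0.1454])] [array([0.6292, 0.0425, 0.0498])]
```

Request:
move_arm(
  series="-4 -2.5 0 -3 0.1; -8.5 -5 0 -6 0.1; -13 -7.8 0 -9 0.1; -17.5 -10.5 0 -12 0.1; -22 -13.3 0 -15 0.1; -26.5 -16 0 -18 0.1; -31 -18.7 0 -21 0.1; -35.5 -21.4 0 -23 0.1",
  force=30,
)

```text
time_s: 3.3
position: [0.4585, 0.1702, 0.2315]
tool_rot: [[-1.0, -0.004, 0.0], [-0.004, 1.0, 0.0], [-0.0, 0.0, -1.0]]
ft_force: [-0.1, -0.2, -0.3]
grip_width: 0.0472
gripper_force: 0.0
```

Request:
move_arm(
  series="-3 -4.3 1 0 0.1; -6 -8.6 2 0 0.1; -9.4 -13 3 0 0.1; -9.4 -13 5 0 0.1; -9.4 -13 7 0 0.1; -9.4 -13 9 0 0.1; -9.4 -13 10.3 0 0.1; -9.4 -13 10.3 0 0.1",
)

```text
time_s: 4.3
position: [0.5517, 0.0421, 0.1278]
tool_rot: [[-1.0, -0.003, -0.001], [-0.003, 1.0, 0.0], [0.001, 0.0, -1.0]]
ft_force: [-0.2, -0.6, 0.3]
grip_width: 0.0474
gripper_force: 0.0
```

```bash
python3 - <<'E'
from look import *
o=[]
for c,(x0,y0) in(("top",(190,130)),("scene",(200,150))):
    im=snap(c)["pixels"][y0:y0+100,x0:x0+130]; o.append(cv2.resize(im,None,fx=3,fy=3,interpolation=cv2.INTER_CUBIC))
cv2.imwrite("pics/knob.png",np.hstack(o)); print(observe()["position"],observe()["ft_force"])
E
```

```text
[0.55230265 0.0420161  0.1289635 ] [ 0.17202654 -0.34960276  0.89146737]
```

View pics/knob.png

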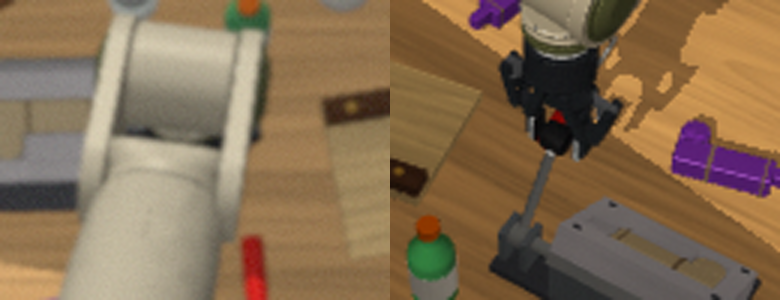

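The fingers straddle the knob, seen at (553,137) in the crop. Closing.

Request:
move_arm(
  series="0 0 0 0 -0.2; 0 0 0 0 -0.5; 0 0 0 0 -0.6; 0 0 0 0 -0.6",
  force=30,
)

```text
time_s: 4.9
position: [0.5521, 0.0409, 0.1292]
tool_rot: [[-1.0, -0.003, 0.001], [-0.003, 1.0, -0.002], [-0.001, -0.002, -1.0]]
ft_force: [-1.8, -6.1, 4.0]
grip_width: 0.0275
gripper_force: 32.5
```

Request:
move_arm(
  series="-0.95 0 -0.73 0 -0.6; -1.98 0 -1.35 0 -0.6; -3.06 0 -1.88 0 -0.6; -4.18 0 -2.29 0 -0.6; -5.35 0 -2.58 0 -0.6; -6.5 0 -2.75 0 -0.6; -7.7 0 -2.8 0 -0.6; -7.7 0 -2.8 0 -0.6",
)

```text
time_s: 5.9
position: [0.6287, 0.0418, 0.1557]
tool_rot: [[-1.0, -0.003, -0.002], [-0.003, 1.0, -0.001], [0.002, -0.001, -1.0]]
ft_force: [-1.3, -3.6, -4.9]
grip_width: 0.0273
gripper_force: 29.9
```

```bash
python3 - <<'E'
from look import *
im=snap("scene")["pixels"][150:300,200:350]; cv2.imwrite("pics/up.png",cv2.resize(im,None,fx=4,fy=4,interpolation=cv2.INTER_CUBIC)); s=observe();print(s["position"],s["ft_force"],s["grip_width"])
print([(np.round(d["point"],4),d["score"]) for t in("lever_knob","leg") for d in spotter.mark_of(t,"scene")])
E
```

```text
[0.62851548 0.04185187 0.15569477] [ 0.05106538 -2.39284342 -6.6136535 ] 0.027750635393866414
[(array([0.6203, 0.0392, 0.1723]), 0.41), (array([0.5998, 0.19  , 0.0861]), 0.97), (array([0.2366, 0.4381, 0.0333]), 0.87), (array([0.3955, 0.1867, 0.034 ]), 0.59)]
```

View pics/up.png

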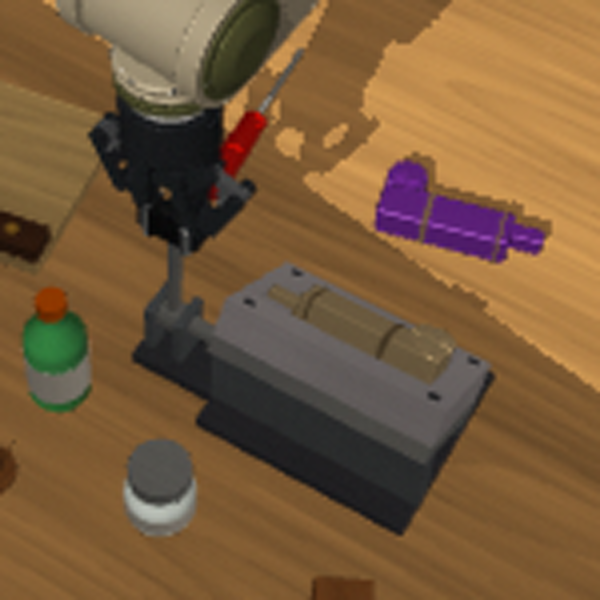

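The lever stands upright: knob at (165,215) above its hinge at (170,310). The leg has risen evenly in the mould. I'll release the knob and go over the toe, gripping it across its 36 mm (y) width. Those faces are vertical, so they suit the downward tool.

Request:
move_arm(
  series="0 0 0 0 0; 0 0 0 0 0.1; 0 0 -3 0 0.1; 0 0 -6 0 0.1; 0 0 -8 0 0.1; 2 5 -8 0 0.1; 4 10 -8 0 0.2; 6 15 -7 0 0.27",
)

```text
time_s: 7.05
position: [0.5683, 0.1938, 0.2276]
tool_rot: [[-1.0, -0.002, 0.003], [-0.002, 1.0, 0.001], [-0.003, 0.001, -1.0]]
ft_force: [0.6, 0.4, 1.1]
grip_width: 0.0542
gripper_force: 0.0
```

Request:
move_arm(
  series="1.4 5.25 0 0 0.27; 1.4 5.25 4 0 0.27; 1.4 5.25 8 0 0.27; 1.4 5.25 11 0 0.27; 1.4 5.25 12.5 0 0.27; 1.4 5.25 13 0 0.27; 1.4 5.25 13 0 0.27",
)

```text
time_s: 7.92
position: [0.5549, 0.2446, 0.0972]
tool_rot: [[-1.0, -0.003, 0.002], [-0.003, 1.0, 0.0], [-0.002, 0.0, -1.0]]
ft_force: [-0.2, 0.1, -0.3]
grip_width: 0.0547
gripper_force: 0.0
```

```bash
python3 - <<'E'
from look import *
o=[]
for c,(x0,y0) in(("top",(150,120)),("scene",(230,150))):
    im=snap(c)["pixels"][y0:y0+130,x0:x0+130]; o.append(cv2.resize(im,None,fx=3,fy=3,interpolation=cv2.INTER_CUBIC))
cv2.imwrite("pics/toe.png",np.hstack(o)); s=observe();print(s["position"],s["ft_force"],s["grip_width"])
for t in("lever_knob","leg","leg_heel_corner"): print([(np.round(d["point"],4),d["score"]) for d in spotter.mark_of(t,"scene")])
E
```

```text
[0.55496482 0.24463075 0.0974869 ] [-0.11630422  0.61702698  0.22458656] 0.05441190278473
[(array([0.6248, 0.0378, 0.1719]), 0.78)]
[(array([ 0.2872, -0.1879,  0.0326]), 0.97), (array([0.2354, 0.4394, 0.0322]), 0.96), (array([0.6015, 0.1859, 0.0867]), 0.84), (array([0.3954, 0.1857, 0.0353]), 0.71)]
[(array([0.234 , 0.5099, 0.0312]), 0.78), (array([0.6154, 0.2575, 0.0951]), 0.73), (array([ 0.2234, -0.1935,  0.032 ]), 0.71), (array([0.4295, 0.127 , 0.0363]), 0.6)]
```

View pics/toe.png

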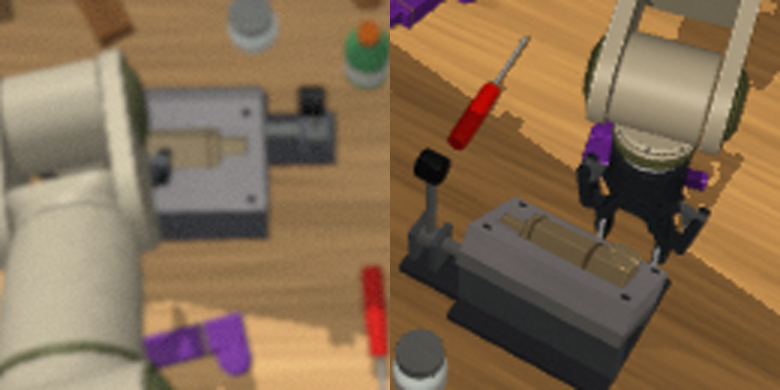

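The fingers stand either side of the toe, at (600,232) and (658,252), and there is no contact yet. Going down further.

Request:
move_arm(
  series="0 0 0.7 0 0.27; 0 0 1 0 0.27; 0 0 1.2 0 0.27; 0 0 1.3 0 0.27",
)

```text
time_s: 8.68
position: [0.5544, 0.2445, 0.0831]
tool_rot: [[-1.0, -0.003, -0.0], [-0.003, 1.0, -0.0], [0.0, -0.0, -1.0]]
ft_force: [0.2, 0.4, -0.4]
grip_width: 0.0541
gripper_force: 0.0
```

Request:
move_arm(
  series="0 0 0 0 0; 0 0 0 0 -0.2; 0 0 0 0 -0.3; 0 0 0 0 -0.3; 0 0 0 0 -0.3",
  force=50,
)

```text
time_s: 9.3
position: [0.5545, 0.2445, 0.0835]
tool_rot: [[-1.0, -0.003, 0.0], [-0.003, 1.0, -0.0], [-0.0, -0.0, -1.0]]
ft_force: [-1.2, -0.6, 3.2]
grip_width: 0.0345
gripper_force: 49.7
```

Request:
move_arm(
  series="0.3 0 -0.4 0 -0.4; 0.6 0 -0.85 0 -0.4; 0.95 0 -1.35 0 -0.4; 1.4 0 -2 0 -0.4; 1.8 0 -2.6 0 -0.4; 2.3 0 -3.3 0 -0.4; 2.7 0 -4 0 -0.4; 3 0 -5 0 -0.4",
  force=60,
)

```text
time_s: 10.3
position: [0.524, 0.2445, 0.1338]
tool_rot: [[-1.0, -0.003, -0.0], [-0.003, 1.0, -0.0], [0.0, -0.0, -1.0]]
ft_force: [0.4, 0.4, -2.0]
grip_width: 0.0338
gripper_force: 61.3
```

```bash
python3 - <<'E'
from look import *
o=[]
for c,(x0,y0) in(("top",(150,120)),("scene",(230,150))):
    im=snap(c)["pixels"][y0:y0+130,x0:x0+130]; o.append(cv2.resize(im,None,fx=3,fy=3,interpolation=cv2.INTER_CUBIC))
cv2.imwrite("pics/lift.png",np.hstack(o)); s=observe();print(s["position"],s["ft_force"],s["grip_width"])
for t in("lever_knob","leg","leg_heel_corner","leg_knee_corner"): print([(np.round(d["point"],4),d["score"]) for d in spotter.mark_of(t,"scene")])
E
```

```text
[0.5246666  0.2446411  0.13470391] [ 0.09509933 -0.62461042 -2.2455502 ] 0.033994131241321494
[(array([0.6217, 0.0378, 0.1729]), 0.66)]
[(array([ 0.2899, -0.188 ,  0.0341]), 0.94), (array([0.5697, 0.1895, 0.1371]), 0.78), (array([0.2332, 0.4398, 0.0295]), 0.72), (array([0.3944, 0.1866, 0.0365]), 0.66)]
[(array([ 0.2233, -0.1921,  0.0305]), 0.95), (array([0.5851, 0.2593, 0.149 ]), 0.94), (array([0.2363, 0.508 , 0.0312]), 0.76), (array([0.4269, 0.1279, 0.033 ]), 0.68), (array([0.5959, 0.1951, 0.0985]), 0.54)]
[(array([ 0.3341, -0.2163,  0.0372]), 0.97), (array([0.2065, 0.4018, 0.0294]), 0.71), (array([0.588 , 0.1473, 0.1492]), 0.66), (array([0.3992, 0.2396, 0.0336]), 0.61)]
```

View pics/lift.png

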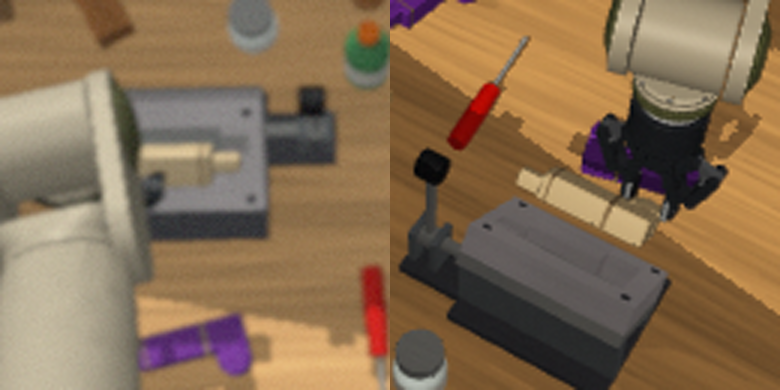

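The leg is out of the cavity and held by the toe, knee and heel level, still tilted about 35°. Next I'll carry it over the board.

Request:
move_arm(
  series="2 0 -3 0 -0.4; 4 -2 -6 0 -0.4; 5.5 -5 -7 0 -0.4; 6 -9 -7 0 -0.4; 6 -13 -7 0 -0.4; 6 -17.5 -7 0 -0.4; 6 -22 -7 0 -0.4; 6 -26.5 -7 0 -0.4",
)

```text
time_s: 11.6
position: [0.4649, -0.0222, 0.2031]
tool_rot: [[-1.0, -0.003, -0.0], [-0.003, 1.0, 0.0], [0.0, 0.0, -1.0]]
ft_force: [1.1, 0.4, -2.2]
grip_width: 0.0339
gripper_force: 61.2
```

Request:
move_arm(
  series="-0.5 -4 0 -1 -0.4; -1.5 -8 0 -3 -0.4; -2.5 -12 2 -5 -0.4; -3.2 -15 4 -7 -0.4; -3.6 -16.7 6 -9 -0.4; -3.6 -16.7 8 -9 -0.4; -3.6 -16.7 10 -9 -0.4; -3.6 -16.7 11.5 -9 -0.4",
)

```text
time_s: 12.6
position: [0.5013, -0.1876, 0.0872]
tool_rot: [[-0.987, -0.159, -0.001], [-0.159, 0.987, 0.001], [0.001, 0.001, -1.0]]
ft_force: [-1.0, -0.4, -1.8]
grip_width: 0.034
gripper_force: 61.2
```

```bash
cat > legpos.py <<'E'
from look import *
B=(.563,-.2305,.16)
def inb(p): 
    c,s=np.cos(B[2]),np.sin(B[2]); d=np.array(p)-[B[0],B[1],0]; return np.round([d[0]*c+d[1]*s,-d[0]*s+d[1]*c,d[2]],4)
s=observe(); print(s["time_s"],"tcp board",inb(s["position"]),"f",s["ft_force"].round(1) if hasattr(s["ft_force"],"round") else s["ft_force"],s["grip_width"])
for c in("scene","top"):
    snap(c)
    for t in("leg","leg_heel_corner","leg_knee_corner"):
        print(c,t,[(inb(d["point"]).tolist(),round(d["score"],2)) for d in spotter.mark_of(t,c) if abs(inb(d["point"])[0])<.13 and abs(inb(d["point"])[1])<.15])
E
python3 legpos.py
```

```text
12.6 tcp board [-0.054   0.0522  0.0872] f [-1.  -0.4 -1.8] 0.03397960963499072
scene leg [([-0.0091, -0.0031, 0.0893], 0.83)]
scene leg_heel_corner [([0.008, 0.0671, 0.0995], 0.65)]
scene leg_knee_corner [([0.01, -0.0474, 0.0992], 0.95)]
top leg []
top leg_heel_corner []
top leg_knee_corner []
```

Request:
move_arm(
  series="0 0 1.5 0 -0.4; 0 0 3 0 -0.4; 0 0 3.8 0 -0.4; 0 0 4.2 0 -0.4; 0 0 4.2 0 -0.4; 0 0 4.2 0 -0.4",
  force=20,
)

```text
time_s: 13.75
position: [0.5017, -0.1877, 0.0466]
tool_rot: [[-0.987, -0.159, 0.001], [-0.159, 0.987, -0.0], [-0.001, -0.0, -1.0]]
ft_force: [1.1, 0.6, -1.3]
grip_width: 0.0342
gripper_force: 61.3
```

```bash
python3 legpos.py
```

```text
13.75 tcp board [-0.0537  0.052   0.0466] f [ 1.1  0.6 -1.3] 0.03420157359894071
scene leg [([-0.0082, -0.0025, 0.0468], 0.73)]
scene leg_heel_corner [([0.0055, 0.0672, 0.0594], 0.61)]
scene leg_knee_corner [([0.0113, -0.0459, 0.0614], 0.77)]
top leg []
top leg_heel_corner []
top leg_knee_corner []
```

Request:
move_arm(
  series="0 0 0.3 0 -0.25; 0 0 0.5 0 -0.25; 0 0 0.7 0 -0.25; 0 0 0.7 0 -0.25",
  force=20,
)

```text
time_s: 14.65
position: [0.5021, -0.1877, 0.0408]
tool_rot: [[-0.987, -0.159, 0.002], [-0.159, 0.987, -0.001], [-0.002, -0.001, -1.0]]
ft_force: [-2.7, 2.3, 15.7]
grip_width: 0.0339
gripper_force: 63.1
```

```bash
python3 legpos.py
```

```text
14.65 tcp board [-0.0533  0.052   0.0408] f [-2.7  2.3 15.7] 0.03390902782095379
scene leg [([-0.0072, -0.0027, 0.0456], 0.76)]
scene leg_heel_corner [([0.0049, 0.0647, 0.0539], 0.93)]
scene leg_knee_corner [([0.008, -0.047, 0.0513], 0.93)]
top leg [([0.0562, -0.0009, 0.0172], 0.59)]
top leg_heel_corner []
top leg_knee_corner []
```

Request:
move_arm(
  series="-0.4 0 0 0 -0.25; -0.8 0 0 0 -0.25; -1.2 0 0 0 -0.25; -1.6 0 0 0 -0.25; -2 0 0 0 -0.25",
)

```text
time_s: 15.68
position: [0.5202, -0.1844, 0.04]
tool_rot: [[-0.987, -0.159, -0.003], [-0.159, 0.987, 0.0], [0.003, 0.001, -1.0]]
ft_force: [-8.1, 1.2, 12.1]
grip_width: 0.034
gripper_force: 68.3
```

```bash
python3 legpos.py
```

```text
15.675 tcp board [-0.0349  0.0524  0.04  ] f [-8.1  1.2 12.1] 0.03401077962595244
scene leg []
scene leg_heel_corner [([0.0198, 0.0668, 0.036], 0.72)]
scene leg_knee_corner [([0.0262, -0.0425, 0.0394], 0.93)]
top leg []
top leg_heel_corner []
top leg_knee_corner []
```

It's levelling: the back edge's height went from 53 to 38 mm. Continuing.

Request:
move_arm(
  series="-0.4 0 0.1 0 -0.25; -0.8 0 0.2 0 -0.25; -1.2 0 0.2 0 -0.25; -1.6 0 0.2 0 -0.25; -1.6 0 0.2 0 -0.25",
)

```text
time_s: 16.7
position: [0.5364, -0.1816, 0.0382]
tool_rot: [[-0.987, -0.159, -0.002], [-0.159, 0.987, 0.0], [0.002, 0.0, -1.0]]
ft_force: [-5.6, 2.3, 11.6]
grip_width: 0.0343
gripper_force: 72.2
```

```bash
python3 legpos.py
```

```text
16.7 tcp board [-0.0185  0.0525  0.0382] f [-5.6  2.3 11.6] 0.03428190634648712
scene leg [([0.0167, -0.0035, 0.0269], 0.73)]
scene leg_heel_corner [([0.0324, 0.066, 0.0261], 0.7)]
scene leg_knee_corner [([0.037, -0.0478, 0.0252], 0.6)]
top leg []
top leg_heel_corner []
top leg_knee_corner []
```

Request:
move_arm(
  series="-0.3 0 0.1 0 -0.25; -0.6 0 0.2 0 -0.25; -0.9 0 0.3 0 -0.25; -1.2 0 0.3 0 -0.25; -1.2 0 0.3 0 -0.25",
)

```text
time_s: 17.73
position: [0.5485, -0.1802, 0.0355]
tool_rot: [[-0.987, -0.159, -0.001], [-0.159, 0.987, -0.001], [0.001, -0.001, -1.0]]
ft_force: [-5.9, 0.9, 13.3]
grip_width: 0.0342
gripper_force: 75.6
```

```bash
python3 legpos.py
```

```text
17.725 tcp board [-0.0063  0.052   0.0355] f [-5.9  0.9 13.3] 0.03420130226907632
scene leg [([0.0218, -0.0038, 0.0188], 0.71)]
scene leg_heel_corner [([0.0428, 0.0649, 0.0174], 0.97)]
scene leg_knee_corner [([0.041, -0.0462, 0.0188], 0.81)]
top leg []
top leg_heel_corner []
top leg_knee_corner []
```

The leg now lies flat (corners at z 18 mm), and the fence is about 16 mm ahead. Sliding up to it.

Request:
move_arm(
  series="-0.3 0 -0.1 0 -0.25; -0.6 0 -0.1 0 -0.25; -0.9 0 -0.1 0 -0.25; -1.2 0 -0.1 0 -0.25; -1.2 0 -0.1 0 -0.25",
)

```text
time_s: 18.75
position: [0.5608, -0.1781, 0.0357]
tool_rot: [[-0.987, -0.159, -0.0], [-0.159, 0.987, -0.0], [0.0, -0.0, -1.0]]
ft_force: [-4.8, 0.0, 7.0]
grip_width: 0.0341
gripper_force: 75.1
```

```bash
python3 legpos.py
```

```text
18.75 tcp board [0.0061 0.0521 0.0357] f [-4.8  0.   7. ] 0.034127046208174694
scene leg [([0.0322, 0.0014, 0.02], 0.95)]
scene leg_heel_corner [([0.0504, 0.065, 0.016], 0.84)]
scene leg_knee_corner [([0.0535, -0.0461, 0.0171], 0.94)]
top leg []
top leg_heel_corner []
top leg_knee_corner [([0.0032, 0.0005, -0.0007], 0.37)]
```

Request:
move_arm(
  series="-0.2 0 0 0 -0.25; -0.4 0 0 0 -0.25; -0.5 0 0 0 -0.25; -0.5 0 0 0 -0.25",
)

```text
time_s: 19.65
position: [0.5653, -0.1774, 0.0357]
tool_rot: [[-0.987, -0.159, -0.001], [-0.159, 0.987, -0.0], [0.001, -0.0, -1.0]]
ft_force: [-5.1, -0.3, 7.5]
grip_width: 0.034
gripper_force: 75.1
```

Request:
move_arm(
  series="-0.1 0 0 0 -0.25; -0.2 0 0 0 -0.25; -0.2 0 0 0 -0.25",
)

```text
time_s: 20.02
position: [0.5654, -0.1773, 0.0356]
tool_rot: [[-0.987, -0.159, -0.006], [-0.159, 0.987, -0.0], [0.006, 0.001, -1.0]]
ft_force: [-14.6, -3.6, 13.0]
grip_width: 0.0343
gripper_force: 76.1
```

```bash
python3 legpos.py
```

```text
20.025 tcp board [0.0108 0.0521 0.0356] f [-14.6  -3.6  13. ] 0.034291814186418176
scene leg [([0.0408, -0.0039, 0.021], 0.63)]
scene leg_heel_corner [([0.056, 0.0669, 0.0197], 0.75)]
scene leg_knee_corner [([0.0585, -0.0433, 0.0187], 0.72)]
top leg []
top leg_heel_corner []
top leg_knee_corner []
```

The fence is touched (15 N). Releasing, rising and checking.

Request:
move_arm(
  series="0.1 0 0 0 -0.1; 0.1 0 0 0 0.1; 0.1 0 0 0 0.25; 0.1 0 -2 0 0.25; 0.1 0 -5 0 0.25; 4 0 -9 0 0.25; 8 0 -11 0 0.25; 12 0 -11 0 0.25",
)

```text
time_s: 21.42
position: [0.4493, -0.1968, 0.147]
tool_rot: [[-0.987, -0.16, 0.004], [-0.16, 0.987, -0.003], [-0.004, -0.004, -1.0]]
ft_force: [-0.4, -0.4, -0.3]
grip_width: 0.0532
gripper_force: 0.0
```

```bash
python3 legpos.py; cat > chk.py <<'E'
from look import *
import sys
B=(.563,-.2305,.16); o=[]
for c,(x0,y0,w,h) in(("top",(280,130,110,100)),("scene",(140,140,110,100))):
    snap(c); S=3.6; im=cv2.resize(ims[c]["pixels"][y0:y0+h,x0:x0+w],None,fx=S,fy=S,interpolation=cv2.INTER_CUBIC)
    def dr(P,col): cv2.polylines(im,[np.int32((proj(c,put(B,P))+.5-[x0,y0])*S)],False,col,1)
    dr([[.06,-.12,.018],[.06,.12,.018]],(0,255,0)); dr([[.06,-.12,.036],[.06,.12,.036]],(0,255,255)); o.append(im)
cv2.imwrite(sys.argv[1],np.hstack(o))
E
python3 chk.py pics/placed.png
```

```text
21.425 tcp board [-0.1069  0.0514  0.147 ] f [-0.4 -0.4 -0.3] 0.053203765853531405
scene leg []
scene leg_heel_corner [([0.0555, 0.0655, 0.0156], 0.7)]
scene leg_knee_corner [([0.0634, -0.0467, 0.017], 0.59), ([0.0609, -0.0041, 0.0182], 0.16)]
top leg [([0.0432, -0.0009, 0.0195], 0.77)]
top leg_heel_corner [([0.0531, 0.0639, 0.0156], 0.64)]
top leg_knee_corner [([0.0611, -0.044, 0.0199], 0.79)]
```

View pics/placed.png

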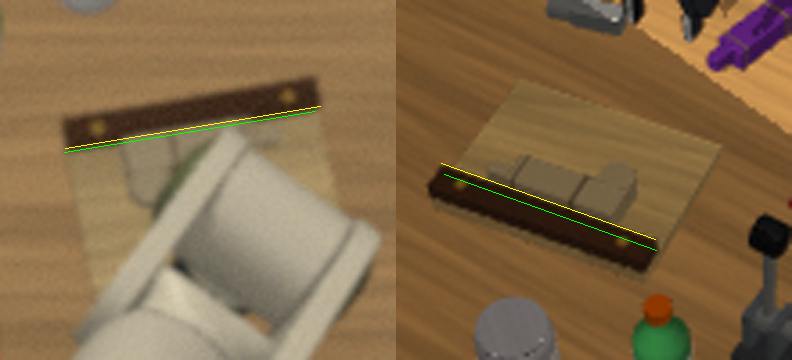

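Knee corner touches the fence, but the heel stands about 6 mm off it. With shut fingers I'll push the toe tip towards the fence.

Request:
move_arm(
  series="0 0 3 0 -1; 0 0 6 0 -1; 0 0 9 0 -1; 0 0 11 0 -1; 0 0 11.8 0 -1; -2.5 0 11.8 0 -1; -5 0 11.8 0 -1; -7 0 11.8 0 -1",
)

```text
time_s: 22.92
position: [0.5197, -0.1848, 0.0278]
tool_rot: [[-0.987, -0.159, 0.001], [-0.159, 0.987, -0.001], [-0.001, -0.001, -1.0]]
ft_force: [-0.1, -0.0, -0.0]
grip_width: -0.0003
gripper_force: 0.0
```

Request:
move_arm(
  series="-0.3 0 0 0 -1; -0.6 0 0 0 -1; -0.9 0 0 0 -1; -1.2 0 0 0 -1",
)

```text
time_s: 23.42
position: [0.5301, -0.1831, 0.0274]
tool_rot: [[-0.987, -0.159, -0.0], [-0.159, 0.987, -0.0], [0.0, -0.0, -1.0]]
ft_force: [-0.1, -0.3, -0.1]
grip_width: -0.0003
gripper_force: 0.0
```

```bash
python3 legpos.py
```

```text
23.425 tcp board [-0.025   0.052   0.0274] f [-0.1 -0.3 -0.1] -0.0002662528730637151
scene leg [([0.0387, -0.0004, 0.0187], 0.64)]
scene leg_heel_corner [([0.058, 0.065, 0.0169], 0.9)]
scene leg_knee_corner [([0.0593, -0.0472, 0.0153], 0.89)]
top leg []
top leg_heel_corner []
top leg_knee_corner []
```

Request:
move_arm(
  series="-0.2 0 0 0 -1; -0.3 0 0 0 -1; -0.4 0 0 0 -1; -0.4 0 0 0 -1",
)

```text
time_s: 24.32
position: [0.5342, -0.1824, 0.0273]
tool_rot: [[-0.987, -0.159, 0.0], [-0.159, 0.987, -0.0], [-0.0, -0.0, -1.0]]
ft_force: [-0.9, 1.0, -0.1]
grip_width: 0.0002
gripper_force: 0.0
```

Request:
move_arm(
  series="-0.1 0 0 0 -1; -0.2 0 0 0 -1; -0.3 0 0 0 -1; -0.3 0 0 0 -1",
)

```text
time_s: 24.82
position: [0.5368, -0.1819, 0.0273]
tool_rot: [[-0.987, -0.159, -0.001], [-0.159, 0.987, 0.0], [0.001, 0.0, -1.0]]
ft_force: [-2.9, -0.2, 0.8]
grip_width: -0.0001
gripper_force: 1.6
```

Request:
move_arm(
  series="-0.1 0 0 0 -1; -0.2 0 0 0 -1; -0.2 0 0 0 -1",
)

```text
time_s: 25.2
position: [0.5368, -0.1819, 0.0273]
tool_rot: [[-0.987, -0.159, -0.005], [-0.159, 0.987, 0.0], [0.005, 0.001, -1.0]]
ft_force: [-13.1, -3.0, 7.9]
grip_width: -0.0001
gripper_force: 6.9
```

Request:
move_arm(
  series="-0.1 0 0 0 -1; -0.2 0 0 0 -1; -0.2 0 0 0 -1",
)

```text
time_s: 25.58
position: [0.5369, -0.1818, 0.0273]
tool_rot: [[-0.987, -0.159, -0.01], [-0.159, 0.987, 0.0], [0.01, 0.002, -1.0]]
ft_force: [-22.8, -7.8, 12.8]
grip_width: -0.0004
gripper_force: 12.2
```

```bash
python3 legpos.py
```

```text
25.575 tcp board [-0.018   0.0522  0.0273] f [-22.8  -7.8  12.8] -0.000387983921940422
scene leg [([0.0386, 0.0014, 0.0152], 0.8)]
scene leg_heel_corner [([0.0587, 0.0654, 0.017], 0.6)]
scene leg_knee_corner [([0.0601, -0.0456, 0.0162], 0.97)]
top leg []
top leg_heel_corner []
top leg_knee_corner []
```

The heel is firm on the fence. Next a gentle seating push on the calf near the knee.

Request:
move_arm(
  series="1 0 0 0 -1; 3 0 0 0 -1; 3 -3.6 0 0 -1; 3 -7.2 0 0 -1; 0 -7.2 0 0 -1; -1.2 -7.2 0 0 -1; -1.8 -7.2 0 0 -1; -2.2 -7.2 0 0 -1",
)

```text
time_s: 26.98
position: [0.5741, -0.2484, 0.0273]
tool_rot: [[-0.987, -0.16, -0.0], [-0.16, 0.987, 0.0], [0.0, 0.0, -1.0]]
ft_force: [-0.1, -0.3, -0.1]
grip_width: -0.0
gripper_force: 0.0
```

Request:
move_arm(
  series="-0.1 0 0 0 -1; -0.3 0 0 0 -1; -0.5 0 0 0 -1; -0.5 0 0 0 -1",
)

```text
time_s: 27.48
position: [0.5783, -0.2482, 0.0274]
tool_rot: [[-0.987, -0.159, -0.002], [-0.159, 0.987, 0.0], [0.002, 0.0, -1.0]]
ft_force: [-5.4, -0.4, 3.4]
grip_width: 0.0002
gripper_force: 2.4
```

```bash
python3 legpos.py
```

```text
27.475 tcp board [ 0.0123 -0.0199  0.0274] f [-5.4 -0.4  3.4] 0.00023511180420142735
scene leg [([0.0398, -0.002, 0.018], 0.73)]
scene leg_heel_corner [([0.0577, 0.0669, 0.017], 0.61)]
scene leg_knee_corner [([0.0614, -0.0476, 0.0168], 0.98)]
top leg [([0.0389, -0.0015, 0.0164], 0.68)]
top leg_heel_corner [([0.0409, -0.0025, 0.0195], 0.48), ([0.0539, 0.0656, 0.0142], 0.43)]
top leg_knee_corner []
```

Toe and calf contacts differ by 30 mm, just as a leg flush with the fence would give. Retreating to the lever.

Request:
move_arm(
  series="-0.2 0 0 0 -1; 1 0 0 0 -1; 3 0 0 0 -1; 3 0 -5 0 -1; 3 0 -10 0 -1; 3 2 -15 0 -0.5; 2 5 -20 3 0; 0 9 -21.5 6 0.1",
)

```text
time_s: 28.88
position: [0.5654, -0.1592, 0.2459]
tool_rot: [[-0.999, -0.052, 0.006], [-0.052, 0.999, -0.003], [-0.006, -0.003, -1.0]]
ft_force: [-0.0, 0.5, -1.1]
grip_width: 0.0469
gripper_force: 0.0
```

Request:
move_arm(
  series="-1.8 5 0 1 0.1; -3.6 10 0 2 0.1; -5.5 15 0 3 0.1; -7.35 19.75 0 3 0.1; -7.35 19.75 3 3 0.1; -7.35 19.75 6 3 0.1; -7.35 19.75 8.5 3 0.1; -7.35 19.75 9 3 0.1",
)

```text
time_s: 29.88
position: [0.6266, 0.0421, 0.1508]
tool_rot: [[-1.0, -0.003, -0.003], [-0.003, 1.0, 0.001], [0.003, 0.001, -1.0]]
ft_force: [0.4, 0.2, 0.7]
grip_width: 0.0467
gripper_force: 0.0
```

```bash
python3 - <<'E'
from look import *
s=observe(); print(s["position"],s["tool_rot"][1],s["ft_force"]); snap("scene"); print([(np.round(d["point"],4),d["score"]) for d in spotter.mark_of("lever_knob","scene")])
E
python3 legpos.py
```

```text
[0.62664657 0.04209525 0.15081512] [-2.59080097e-03  9.99996449e-01  6.23638351e-04] [0.40352893 0.2453717  0.73908026]
[(array([0.6203, 0.0391, 0.1709]), 0.6)]
29.975 tcp board [0.107  0.2587 0.1525] f [-0.4 -0.1 -0.3] 0.04732266329876798
scene leg [([0.0362, -0.0029, 0.0198], 0.76), ([0.0622, -0.0026, 0.0196], 0.23)]
scene leg_heel_corner [([0.0594, 0.0658, 0.0159], 0.75)]
scene leg_knee_corner [([0.0616, -0.045, 0.0195], 0.95)]
top leg [([0.0442, -0.0018, 0.0171], 0.7)]
top leg_heel_corner []
top leg_knee_corner [([0.0612, -0.0458, 0.0159], 0.81)]
```

Request:
move_arm(
  series="0 0 0 0 -0.2; 0 0 0 0 -0.5; 0 0 0 0 -0.6; 0 0 0 0 -0.6",
  force=30,
)

```text
time_s: 30.88
position: [0.6274, 0.0418, 0.1525]
tool_rot: [[-1.0, -0.003, 0.0], [-0.003, 1.0, -0.0], [-0.0, -0.0, -1.0]]
ft_force: [-1.0, -2.8, 2.0]
grip_width: 0.0279
gripper_force: 31.2
```

Request:
move_arm(
  series="1.2 0 0.06 0 -0.6; 2.4 0 0.24 0 -0.6; 3.55 0 0.53 0 -0.6; 4.67 0 0.94 0 -0.6; 5.75 0 1.47 0 -0.6; 6.78 0 2.09 0 -0.6; 7.7 0 2.8 0 -0.6; 7.7 0 2.8 0 -0.6",
)

```text
time_s: 31.88
position: [0.5503, 0.0408, 0.1247]
tool_rot: [[-1.0, -0.003, 0.001], [-0.003, 1.0, -0.002], [-0.001, -0.002, -1.0]]
ft_force: [-2.9, -6.7, 2.8]
grip_width: 0.0278
gripper_force: 32.8
```

Request:
move_arm(
  series="0.15 0 0.13 0 -0.6; 0.3 0 0.25 0 -0.6; 0.3 0 0.25 0 -0.6",
)

```text
time_s: 32.25
position: [0.5494, 0.0408, 0.1238]
tool_rot: [[-1.0, -0.003, 0.007], [-0.003, 1.0, -0.002], [-0.007, -0.002, -1.0]]
ft_force: [1.7, -6.4, 11.3]
grip_width: 0.0277
gripper_force: 33.8
```

Request:
move_arm(
  series="0 0 0 0 -0.2; 0 0 0 0 0.1; 0 0 0 0 0.1; 0 0 -3 0 0.1; 0 0 -6 0 0.1; 2 0 -9 0 0.1; 6 0 -11 0 0.1; 12 0 -12 0 0.1",
)

```text
time_s: 33.25
position: [0.4268, 0.0415, 0.2423]
tool_rot: [[-1.0, -0.003, 0.001], [-0.003, 1.0, -0.0], [-0.001, -0.0, -1.0]]
ft_force: [-1.1, -0.2, 1.7]
grip_width: 0.0469
gripper_force: 0.0
```

Request:
move_arm(
  series="3 3 0 0 0.1; 6 6 0 0 0.1; 8 10 0 0 0.1; 8 13 0 0 0.1; 8 13 0 0 0.1",
)

```text
time_s: 33.88
position: [0.3465, 0.1726, 0.2417]
tool_rot: [[-1.0, -0.006, -0.0], [-0.006, 1.0, 0.0], [0.0, 0.0, -1.0]]
ft_force: [0.2, -0.1, 0.0]
grip_width: 0.0468
gripper_force: 0.0
```

```bash
python3 legpos.py; python3 - <<'E'
from look import *
o=[]
for c,(x0,y0,w,h) in(("top",(230,120,160,110)),("scene",(135,140,160,110))):
    im=snap(c)["pixels"][y0:y0+h,x0:x0+w]; o.append(cv2.resize(im,None,fx=2.5 if c=="q" else 2.7*1.2,fy=2.7*1.2,interpolation=cv2.INTER_CUBIC)[:300])
    print([(np.round(d["point"],4),d["score"]) for d in spotter.mark_of("lever_knob",c)])
    for t in("glue","screwdriver","spool","paint_jar","varnish_can"): print(t,[np.round(d["point"],3).tolist() for d in spotter.mark_of(t,c)[:1]])
cv2.imwrite("pics/final.png",np.vstack([i[:300,:518] for i in o]))
print(observe()["position"],observe()["ft_force"])
E
```

```text
33.875 tcp board [-0.1495  0.4324  0.2417] f [ 0.2 -0.1  0. ] 0.0468001307743705
scene leg [([0.0377, -0.0047, 0.0188], 0.83)]
scene leg_heel_corner [([0.0559, 0.0681, 0.0146], 0.82)]
scene leg_knee_corner []
top leg [([0.0403, -0.0021, 0.0201], 0.95)]
top leg_heel_corner [([0.0568, 0.0621, 0.015], 0.61)]
top leg_knee_corner [([0.0609, -0.0448, 0.0188], 0.96)]
[(array([0.5499, 0.0412, 0.1426]), 0.49)]
glue [[0.776, -0.13, -0.005]]
screwdriver [[0.376, -0.026, -0.003]]
spool [[0.809, -0.016, 0.001]]
paint_jar [[0.758, 0.116, -0.004]]
varnish_can [[0.777, -0.13, -0.007]]
[(array([0.5489, 0.0384, 0.1462]), 0.66)]
glue [[0.711, -0.011, -0.003]]
screwdriver [[0.379, -0.024, -0.001]]
spool [[0.805, -0.017, 0.0]]
paint_jar [[0.754, 0.114, 0.0]]
varnish_can [[0.775, -0.125, 0.002]]
[0.3470188  0.17132346 0.24181412] [ 0.18656204 -0.84964695  0.36416728]
```

View pics/final.png

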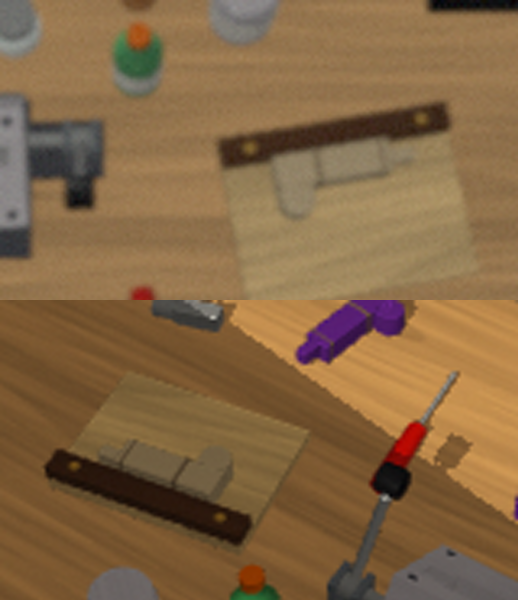

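Leg lies along the fence and the lever is back on its stop. I'll do one numeric check of the gap by fitting the leg's mask.

```bash
cat > fitl.py <<'E'
from look import *
L=np.array([[18,-50],[18,70],[-48,70],[-48,34],[-18,34],[-18,-50]])/1e3
T=np.array([[8,-78],[8,-50],[-8,-50],[-8,-78]])/1e3
brd=box(-.09,.09,-.12,.12,0,.018); fen=box(.06,.09,-.12,.12,.018,.036)
def mask(c,p,S=8):
    m=np.zeros((384*S,512*S),np.uint8)
    for P,zs in((L,np.linspace(.018,.05,5)),(T,[.018,.026,.038])):
        for z in zs: cv2.fillPoly(m,[np.int32((proj(c,put(p,np.c_[P,np.full(len(P),z)]))+.5)*S)],1)
    if c=="scene": # fence hides
        h=cv2.convexHull(np.float32(proj(c,put(bp,fen)))); cv2.fillConvexPoly(m,np.int32((h+.5)*S),0)
    return cv2.resize(m.astype(np.float32),(512,384),interpolation=cv2.INTER_AREA)
for c in("top","scene"):
    snap(c); e=proj(c,[.6,-.225,.04])[0]
    pick=lambda t:min((d["pixels"] for d in spotter.cut_out(t,c)),key=lambda m:np.hypot(*(np.argwhere(m).mean(0)[::-1]-e))).astype(np.float32)
    ml,mb=pick("leg"),pick("stop_board"); mu=np.maximum(ml,mb)
    cb=lambda p:np.abs(np.maximum(hull(c,put(p,brd)),hull(c,put(p,fen)))-mu).sum()/mu.sum()
    sx=lambda a:dict(initial_simplex=[a]+[[a[j]+(.006,.006,.05)[j]*(i==j) for j in range(3)] for i in range(3)],xatol=1e-4,fatol=1e-4)
    b=minimize(cb,[.563,-.23,.16],method="Nelder-Mead",options=sx([.563,-.23,.16])); bp=b.x
    r=minimize(lambda p:np.abs(mask(c,p)-ml).sum()/ml.sum(),[.604,-.224,.16],method="Nelder-Mead",options=sx([.604,-.224,.16]))
    d=put(r.x,[[.018,-.045,.018],[.018,.065,.018]])-[bp[0],bp[1],0]; k=d[:,0]*np.cos(bp[2])+d[:,1]*np.sin(bp[2])-.06
    print(c,bp.round(4),round(b.fun,3),r.x.round(4),round(r.fun,3),"knee,heel x in fence (mm)",(k*1e3).round(1))
E
python3 fitl.py
```

```text
top [ 0.5633 -0.2321  0.1651] 0.021 [ 0.6042 -0.224   0.1575] 0.133 knee,heel x in fence (mm) [-0.7  0.1]
scene [ 0.5633 -0.2291  0.1664] 0.374 [ 0.6455 -0.2121 -0.0081] 1.459 knee,heel x in fence (mm) [33.8 52.9]
```

The top view gives -0.7 mm at the knee and 0.1 mm at the heel. The scene fit picked up a wrong mask (residual 1.46), so I disregard it. Handing in.

```bash
python3 -c "
from rig import order
print(order.close_job())"
```

```text
the job is handed in; nothing more can be done
None
```

I handed the job in at about 34 s: the leg lies flat against the fence (last fit about 1 mm or less off at knee and heel, top camera only), the lever is back on its stop, and the bystanders are where they were; the verdict was not shown.

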